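# Park a small engine just past compression and latch its flywheel

### The arm

A 6-joint arm with a two-finger parallel gripper is mounted at the origin on the work surface. World frame = base frame: x ahead of the robot, y to its left, z up, the work surface at z = 0. Lengths are in m, angles in degrees, forces in N, time in s.
With the tool pointing down it reaches from about 0.25 to 0.775 m from the base axis. Payload 8.9 kg.
Tool frame: the origin (TCP) lies between the finger pads; the fingertips stand 17 mm ahead of it and the grasp point (between the pads) lies 2 mm behind it (nose_length is the distance from the TCP to the fingertips, in m); z points along the fingers, y is the line along which they close (so a half turn about z gives the same grasp; the last joint's range is limited). The gripper opens to 85 mm and grips with 20 to 120 N. Pads are 22 mm wide; open, the fingers measure 114 mm over their backs; the gripper's body (76 mm by 85 mm) begins 54 mm behind the grasp point. The pads swing forward as they close: fully open they stand 13 mm farther back than shut.
Start: joints at [59.112, 16.656, -8.789, 64.555, 0, 82.019], TCP at [0.204, 0.484, 0.248] pointing down, gripper open.
Joint ranges: [-144.48, 144.48], [-52.06, 99.96], [-74.48, 78.29], [-112.23, 115.85], [-86.99, 84.42], [-180, 180]. Speed limits (degrees/s): [127.2, 127.2, 159.86, 180, 180, 180].

### API

Orientations are given as a 3x3 rotation matrix whose columns are the frame's x, y, z axes.
In Python, from plant import * gives the robot as it stands. The module is installed in compiled form; this text tells all that it offers.
- The arm moves only by the tool arm_command, never from a script. Its argument "targets" is a list of rows, each a list of 7 numbers: the gripper command: -1 is fully open, 1 is shut, values between are in proportion, then the shift along the tool's x, y, z in cm, then the turn, a rotation vector about the tool's x, y, z in rad. In form: [[claw, x, y, z, ax, ay, az], ...]. A call has 1 to 5 rows; each row shifts and turns the commanded pose from where the row before left it, along the tool's axes as they then stand; what a row does not reach is not made up. A row lasts 1/10 s, in which the tool goes at most 50 mm and 8.59 degrees, less where a joint would pass 70% of its speed; a pose out of reach is approached as far as the arm can. A call with a gripper value outside its range is refused whole. The fingers move at their own pace and stop on an object; "newtons" is the grip in N (left out, the last holds). Time passes only in rows, so rows that do not move let the fingers close. It gives the time, the measured TCP pose, the force, the opening and the grip force at its end, in the units of the state.
- state(): the state, without advancing time (a new reading comes with each control period).
- camera(name): name is "side" or "top"; returns (picture, depth): 480x640x3 uint8, blue, green, red; 480x640 float32, m along the optical axis (not along the pixel's ray), 0 where there is no reading.
- calibration(name): a dict with "fx", "fy", "cx", "cy" (pixels), "cam_to_world" (4x4, takes a point from camera to world coordinates). Camera axes: x right, y down, z forward; pixel columns grow to the right and rows downward; lengths in m; the calibration is good to about 2 mm. A picture is of the moment at which its call begins. calibration takes no time and is no camera call.
- hand_in(): hands the job in; it is judged then, once.
The state is a dict: "time": time; "joints": joint angles; "qvel": joint speeds; "effort": joint torques, N m; "tool_pos": TCP position; "tcp_rot": TCP orientation; "ft_force": force on the tool from outside, world axes, zero at the start; "torque": the same for the moment, N m; "opening": finger opening in m; "finger_force": force on a finger pad.
Only numpy, scipy, OpenCV 4.12 (cv2) and the standard library are available. Lean on these libraries where they do the work, as an engineer would, in place of code of your own. Each camera call takes 0.05 s, during which the arm holds its last target. There are 200 camera calls.

### The job

Get the small engine ready for setting its valves: turn its flywheel clockwise by the black knob, over the stiff compression point, and stop just past it, where the gap between the two raised lugs faces the hinged steel latch; do not let the wheel run on beyond that. Then swing the latch over so it lies fully down between the lugs, and let go. Leave the other things on the bench and on the engine stand as they are.

Things in the scene. Friction and masses are not known exactly. Their poses are not given: they have to be found in the camera images.
- engine: Small single-cylinder engine of bare aluminium on a red inclined stand, fixed to the bench. Origin: centre of the underside of the 340 x 300 x 12 mm base plate; x runs level towards the cylinder end, z up. Wheel face centre (wheel) is at (-60, 0, 190) mm. The stand, crankcase, finned cylinder and head all lie behind the wheel.
- wheel (a point): Centre of the flywheel's face (dark steel disc, 170 mm across, 24 mm thick, 7 mm rim fins, hub nut 16 mm high). Does not turn with it. Its axes, used below as u, v, n: x = u, up-slope to the cylinder; y = v, level; z = n, along the shaft, out from the face, leaning 0.58 rad (33 deg) from vertical. Cylinder and head lie at n below -25 mm, out to u = 202.
- crank (a joint): Flywheel angle q, rad; 0 = top of compression, knob straight up-slope; grows clockwise seen facing the wheel. Knob axis at u = 62 cos q, v = -62 sin q mm. Starts -1.4 to -0.9. Friction 0.42 N m; compression adds up to 0.6 N m, most near -0.48, none at 0, then pushes onward (2 N m/rad). Let go, it stays if under 0.2, else springs on to about 0.8. The latch fits at 0.03 to 0.20, middle 0.115.
- knob_mid (a point): Middle of the black plastic crank knob: cylinder 26 mm across, 50 mm long, spins freely on its pin, axis along n, from 12 to 62 mm above the wheel face; this point is 37 mm above the face, 62 mm from the shaft axis. Turning the wheel by it takes up to about 17 N square to the crank radius.
- notch (a point): Middle of the gap between the two raised steel lugs on the wheel face, 72 mm from the axis, at the lugs' mid height; turns with the wheel. Each lug: 62 to 82 mm from the axis, 12 mm wide, 13 mm high; clear gap 25 mm at its inner end, 37 mm at the rim.
- latch (a joint): Latch angle, rad. 0 = fully down, parallel to the wheel face between the lugs, pointing from its pivot along +u to the shaft; grows as it is lifted about its pivot away from the wheel (pi/2 = pointing along n), up to 1.9. Starts 1.3 to 1.8. Friction 0.07 N m: it stays where it is left. With a lug under it, it stops 0.15 or more short of 0.
- latch_pivot (a point): Pivot of the latch, at u = -118, v = 0, n = 10 mm, on a steel bracket at the low side of the wheel; the bracket's two cheeks reach n = 19 mm, 30 mm wide over both along v, from u = -130 to -106.
- latch_tip (a point): Free end of the latch, 64 mm from the pivot. The latch is a flat steel bar, 14 mm wide (along v) and 10 mm thick, its last 12 mm 18 mm wide and rising 9 mm above the bar's centreline on the side away from the wheel.
- valve_a_mid (a point): Bystander: middle of a steel poppet valve, 108 mm tall, standing on its 42 mm head on the base plate at the engine's -y side. Leave it standing
- ring_mid (a point): Bystander: middle of a steel ring 40 mm across, 30 mm high on the base plate at the engine's +y side. Leave alone
- valve_b_mid (a point): Bystander: middle of a like poppet valve standing on the bench on the left. Leave it standing
- hammer: Bystander: hammer lying on the bench on the right. Leave alone
- driver: Bystander: screwdriver lying on the bench on the right. Leave alone
- spanner: Bystander: spanner lying on the bench on the left. Leave alone
- oilcan_mid (a point): Bystander: middle of a grey can, 66 mm across, 150 mm tall, on the bench on the left. Leave alone

How it is judged:
By the outcome, as a careful person would: the job done as asked, in the order asked, and still so for the second after the job is handed in, with the robot touching nothing.
It also fails if it takes over 54 s, if anything falls off the work surface, if the arm or the gripper's body presses on something with over 40 N, if the wrist force passes 120 N, or if a joint passes its speed limit or range.

## Working session

There is one attempt and no reset: what is moved stays moved. The work goes in short steps, Python scripts to look and compute and a tool call to move; the robot and the scene stay as the last step left them, time stands still between calls to the robot, and variables do not carry over. Pictures are saved under pics/ and viewed, at most 10 in all, crops included, and the job is handed in when it is done.

Besides the shell and the picture viewer there is one more tool, called after "Request:" by a JSON object that holds its "fn" and its "kwargs". arm_command: Moves the arm, as the interface text tells. Its arguments: {"type":"object","properties":{"targets":{"type":"array","items":{"type":"array","items":{"type":"number"}}},"newtons":{"type":"number"}},"required":["targets"]}

```bash
mkdir -p pics; cat > h.py <<'E'
from plant import *
import numpy as np, cv2
def snap(name,tag):
    p,d=camera(name); cv2.imwrite(f'pics/{tag}.png',p); np.save(f'pics/{tag}.npy',d); return p,d
def px(name,d,c,r,w=1):
    k=calibration(name); a=d[r-w:r+w+1,c-w:c+w+1]; z=np.median(a[a>0])
    return (np.array(k['cam_to_world'])@[ (c-k['cx'])*z/k['fx'],(r-k['cy'])*z/k['fy'],z,1])[:3]
def cloud(name,d):
    k=calibration(name); r,c=np.mgrid[:480,:640]
    P=np.stack([(c-k['cx'])*d/k['fx'],(r-k['cy'])*d/k['fy'],d,np.ones_like(d)],-1)
    return (P@np.array(k['cam_to_world']).T)[...,:3]
E
python3 - <<'E'
from h import *
for n in('side','top'):
    snap(n,n+'0'); k=calibration(n); print(n,k['fx'],np.round(k['cam_to_world'],3).tolist())
s=state(); print(s['time'],s['tcp_rot'],s['tool_pos'])
E
```

```text
side 447.527756938367 [[0.962, -0.199, 0.185, 0.348], [-0.272, -0.663, 0.698, -0.7], [-0.017, -0.722, -0.692, 0.86], [0.0, 0.0, 0.0, 1.0]]
top 590.3678470805969 [[0.016, -0.991, 0.133, 0.337], [-1.0, -0.014, 0.017, -0.005], [-0.015, -0.133, -0.991, 1.554], [0.0, 0.0, 0.0, 1.0]]
0.1 [[-9.21169997e-01  3.89159863e-01 -6.61362352e-04]
 [ 3.89160373e-01  9.21169417e-01 -1.05281184e-03]
 [ 1.99514660e-04 -1.22719470e-03 -9.99999227e-01]] [0.20410712 0.48327614 0.24776952]
```

View pics/side0.png

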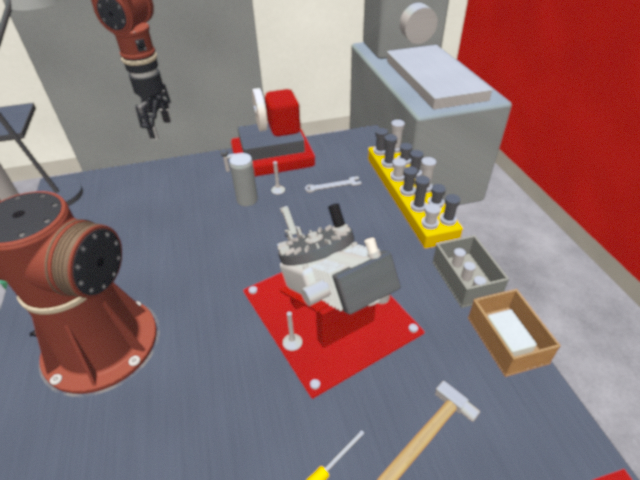

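View pics/top0.png

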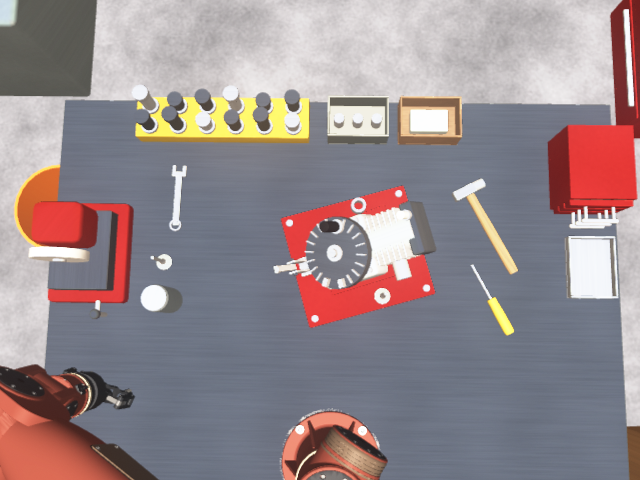

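The side view shows the engine centred near (330,270), with the black knob at (337,215) and the latch at (288,220). In the top view the base plate's bolts are at (289,223), (398,194), (426,288) and (314,318). The wheel hub is at (334,253), the knob at (329,226) and the latch at (290,267).

```bash
cat >> h.py <<'E'
def inwheel(P):  # world->u,v,n
    T=np.load('T.npy'); return (P-T[:3,3])@T[:3,:3]
E
python3 - <<'E'
from h import *
p=cv2.imread('pics/top0.png'); d=np.load('pics/top0.npy'); P=cloud('top',d)
b,g,r=[p[...,i].astype(int) for i in range(3)]
m=(r>120)&(g<70)&(b<70)&(P[...,2]>.0)&(P[...,2]<.03)&(abs(P[...,1])<.3)
Q=P[m]; print(m.sum(),np.median(Q[:,2]))
rect=cv2.minAreaRect(Q[:,:2].astype(np.float32)); print(rect)
bp=[(289,223),(398,194),(426,288),(314,318)]
B=np.array([px('top',d,*q) for q in bp]); print(B.round(4), B.mean(0))
c=B.mean(0)
ex=(B[1]+B[2]-B[0]-B[3])[:2]; h1=np.arctan2(ex[1],ex[0])
w,ang=rect[1],rect[2]; print('heading bolts',np.degrees(h1))
# refine heading w/ rect, long edge
box=cv2.boxPoints(rect); e=max([box[1]-box[0],box[2]-box[1]],key=np.linalg.norm); h2=np.arctan2(e[1],e[0]); 
h2=[h for h in (h2,h2+np.pi,h2-np.pi) if abs(np.angle(np.exp(1j*(h-h1))))<.5][0]; print('heading rect',np.degrees(h2))
h=h2; o=np.r_[rect[0],0]
Re=np.array([[np.cos(h),-np.sin(h),0],[np.sin(h),np.cos(h),0],[0,0,1]])
t=.58; Rw=np.array([[np.cos(t),0,-np.sin(t)],[0,1,0],[np.sin(t),0,np.cos(t)]])
T=np.eye(4); T[:3,:3]=Re@Rw; T[:3,3]=o+Re@[-.06,0,.19]; np.save('T.npy',T); print(T.round(4))
W=inwheel(P.reshape(-1,3)).reshape(P.shape)
for n,q in dict(hub=(334,253),knob=(329,226),latch=(290,267)).items(): print(n,(1000*inwheel(px('top',d,*q))).round(1))
sd=np.load('pics/side0.npy');S=cloud('side',sd)
for nm,C,img in(('top',P,p),('side',S,cv2.imread('pics/side0.png'))):
    W=inwheel(C.reshape(-1,3))*1000; col=img.reshape(-1,3).astype(int); R=np.hypot(W[:,0],W[:,1])
    f=(R<80)&(R>25)&(abs(W[:,2])<12); A=np.c_[W[f][:,:2],np.ones(f.sum())]; print(nm,'face n fit',np.linalg.lstsq(A,W[f][:,2],rcond=None)[0],f.sum())
    k=(R<85)&(W[:,2]>25)&(W[:,2]<75)&(col.sum(1)<150); print(' knob',k.sum(),W[k].mean(0),W[k].min(0),W[k].max(0))
    l=(W[:,0]<-90)&(W[:,0]>-170)&(abs(W[:,1])<20)&(W[:,2]>25)&(W[:,2]<95); print(' latch',l.sum(),W[l].mean(0),W[l].min(0),W[l].max(0))
E
```

```text
4572 0.012508840917169639
((0.3404439091682434, -0.06924758851528168), (0.6614722013473511, 0.3915266692638397), 2.298729658126831)
[[ 0.6046  0.1176  0.0205]
 [ 0.6866 -0.1696  0.0193]
 [ 0.4387 -0.2421  0.0184]
 [ 0.3569  0.0471  0.0184]] [ 0.52168863 -0.06175412  0.01915248]
heading bolts -74.12012377888446Traceback (most recent call last):
  File "<stdin>", line 14, in <module>
IndexError: list index out of range
```

```bash
cat > fit.py <<'E'
from h import *
p=cv2.imread('pics/top0.png'); d=np.load('pics/top0.npy'); P=cloud('top',d)
b,g,r=[p[...,i].astype(int) for i in range(3)]
m=(r>120)&(g<70)&(b<70)&(P[...,2]>.0)&(P[...,2]<.03)&(abs(P[...,1]+.06)<.25)&(P[...,0]>.3)
rect=cv2.minAreaRect(P[m][:,:2].astype(np.float32)); print(rect)
box=cv2.boxPoints(rect); e=max([box[1]-box[0],box[2]-box[1]],key=np.linalg.norm); e=-e*np.sign(e[1])
h=np.arctan2(e[1],e[0]); print('heading',np.degrees(h)); o=np.r_[rect[0],0]
Re=np.array([[np.cos(h),-np.sin(h),0],[np.sin(h),np.cos(h),0],[0,0,1]])
t=.58; Rw=np.array([[np.cos(t),0,-np.sin(t)],[0,1,0],[np.sin(t),0,np.cos(t)]])
T=np.eye(4); T[:3,:3]=Re@Rw; T[:3,3]=o+Re@[-.06,0,.19]; np.save('T.npy',T); print(T.round(4))
for n,q in dict(hub=(334,253),knob=(329,226),latch=(290,267)).items(): print(n,(1000*inwheel(px('top',d,*q))).round(1))
S=cloud('side',np.load('pics/side0.npy'))
for nm,C,img in(('top',P,p),('side',S,cv2.imread('pics/side0.png'))):
    W=inwheel(C.reshape(-1,3))*1000; col=img.reshape(-1,3).astype(int); R=np.hypot(W[:,0],W[:,1])
    f=(R<80)&(R>25)&(abs(W[:,2])<12); A=np.c_[W[f][:,:2],np.ones(f.sum())]; print(nm,'face n fit',np.linalg.lstsq(A,W[f][:,2],rcond=None)[0],f.sum())
    f=(R<110)&(W[:,2]>-6)&(W[:,2]<9); 
    print(' wheel bbox',np.percentile(W[f],[1,99],axis=0).round(1).tolist())
    k=(R<85)&(W[:,2]>25)&(W[:,2]<75)&(col.sum(1)<150); print(' knob',k.sum(),W[k].mean(0),W[k].min(0),W[k].max(0))
    l=(W[:,0]<-90)&(W[:,0]>-170)&(abs(W[:,1])<20)&(W[:,2]>25)&(W[:,2]<95); print(' latch',l.sum(),W[l].mean(0),W[l].min(0),W[l].max(0))
i=cv2.imread('pics/top0.png')[180:330,260:450]; cv2.imwrite('pics/crop1.png',cv2.resize(i,None,fx=4,fy=4,interpolation=cv2.INTER_CUBIC))
E
python3 fit.py
```

```text
((0.5228785872459412, -0.062294214963912964), (0.29717952013015747, 0.33738648891448975), 16.12325096130371)
heading -73.87675
[[ 0.2323  0.9607 -0.1522  0.5062]
 [-0.8036  0.2777  0.5265 -0.0047]
 [ 0.548   0.      0.8365  0.19  ]
 [ 0.      0.      0.      1.    ]]
hub [ 6.6 -2.  15.2]
knob [40.3 52.4 60.3]
latch [-112.5   -0.5   31. ]
top face n fit [3.70210887e-04 2.53902189e-03 8.61641862e-01] 2603
 wheel bbox [[-79.3, -79.0, -5.2], [83.0, 78.4, 8.5]]
 knob 12 [29.77831538 44.60096365 45.24404678] [27.35318245 43.77717093 25.82894448] [33.65136266 45.55949704 59.17987925]
 latch 121 [-116.07329731    0.12293763   56.17989065] [-130.77282762   -8.55804969   25.03700705] [-109.34758632    9.49153457   79.79335669]
side face n fit [ 5.58374679e-04 -5.03064706e-04  2.53993920e+00] 838
 wheel bbox [[-105.0, -80.4, -5.7], [86.0, 69.3, 8.4]]
 knob 137 [37.20656762 52.6950189  42.03238842] [27.89579111 44.42243482 25.01181767] [43.14172974 62.63503374 60.41942569]
 latch 143 [-114.96488501    1.19356957   51.24684343] [-129.28085075   -6.86021733   25.55262048] [-109.30712481    9.98470346   74.34868621]
```

View pics/crop1.png

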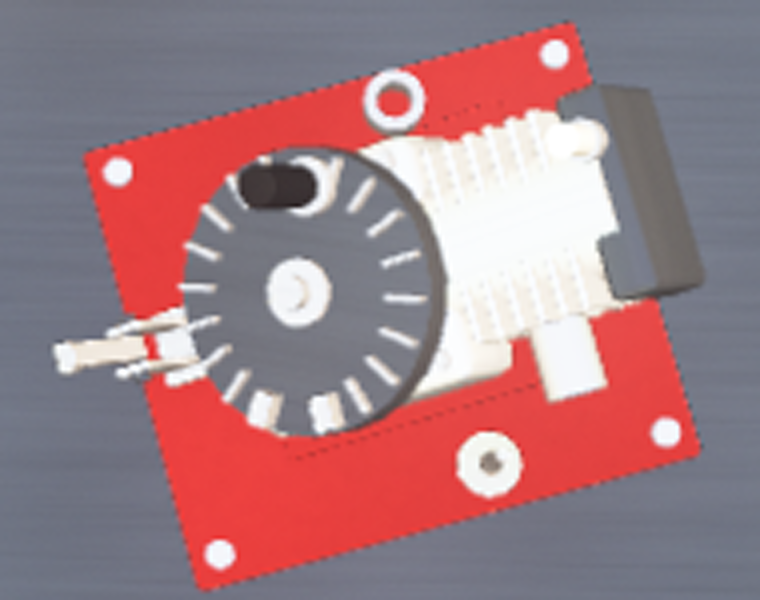

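The crop shows the knob's free end at (262,187), the hub nut at (298,293), the lugs at (263,410) and (325,413), and the latch standing up from (175,340) to (62,355). The fitted model agrees with the wheel face, hub and latch to about 2 mm.

```bash
cat >> h.py <<'E'
from scipy.spatial.transform import Rotation as Ro
def Rtool(yu,yv):   # tool z=-n, y along (yu,yv) in wheel plane
    T=np.load('T.npy')[:3,:3]; y=np.array([yu,yv,0.]); y/=np.linalg.norm(y); z=np.array([0,0,-1.])
    return T@np.stack([np.cross(y,z),y,z],1)
def W2w(uvn): T=np.load('T.npy'); return T[:3,:3]@(np.array(uvn)/1000.)+T[:3,3]
def rows(p,R,tp,tR,N):
    rv=Ro.from_matrix(R.T@tR).as_rotvec(); out=[]
    for i in range(N):
        Ri=R@Ro.from_rotvec(rv*i/N).as_matrix(); out.append(np.r_[Ri.T@(tp-p)/N*100,rv/N])
    return np.array(out)
def now():
    s=state(); p=np.array(s['tool_pos']);R=np.array(s['tcp_rot'])
    print('t',s['time'],'uvn',(inwheel(p)*1000).round(1),'F_uvn',(np.array(s['ft_force'])@np.load('T.npy')[:3,:3]).round(1),'open',s['opening'],'ff',s['finger_force'],'j',np.round(s['joints'],0)); return p,R
E
python3 - <<'E'
from h import *
from scipy.optimize import least_squares
pts=[]
for n in('top','side'):
    img=cv2.imread(f'pics/{n}0.png').reshape(-1,3).astype(int); W=inwheel(cloud(n,np.load(f'pics/{n}0.npy')).reshape(-1,3))*1000
    R=np.hypot(W[:,0],W[:,1]); k=(R<85)&(W[:,2]>22)&(W[:,2]<58)&(col:=img.sum(1)<150)&(W[:,1]>20); X=W[k]
    f=lambda q:np.hypot(X[:,0]-62*np.cos(q[0]),X[:,1]+62*np.sin(q[0]))-13
    r=least_squares(f,[-1],loss='soft_l1'); print(n,len(X),r.x,np.abs(r.fun).mean(), 62*np.cos(r.x),-62*np.sin(r.x))
p,R=now(); tR=Rtool(-.435,.9); tp=W2w([36,50,110])
print('target',tp,tR.round(2)); r=rows(p,R,tp,tR,15); print(r.round(3))
E
```

```text
top 11 [-1.14730043] 0.6328397403649831 [25.47890126] [56.52278824]
side 143 [-1.13667384] 1.7043728507566778 [26.07809571] [56.2488482]
t 0.1 uvn [-430.6 -154.7  351.2] F_uvn [-0.7  0.1  0.2] open 0.0851824249123737 ff 0.0 j [59. 17. -9. 65.  0. 82.]
target [0.54587131 0.03821429 0.30173975] [[-0.63  0.76  0.15]
 [ 0.6   0.6  -0.53]
 [-0.49 -0.24 -0.84]]
[[-3.253 -1.847 -0.358  0.024 -0.031  0.028]
 [-3.314 -1.76  -0.214  0.024 -0.031  0.028]
 [-3.367 -1.669 -0.071  0.024 -0.031  0.028]
 [-3.413 -1.572  0.072  0.024 -0.031  0.028]
 [-3.452 -1.471  0.213  0.024 -0.031  0.028]
 [-3.484 -1.365  0.353  0.024 -0.031  0.028]
 [-3.508 -1.255  0.492  0.024 -0.031  0.028]
 [-3.525 -1.142  0.628  0.024 -0.031  0.028]
 [-3.535 -1.024  0.762  0.024 -0.031  0.028]
 [-3.537 -0.904  0.893  0.024 -0.031  0.028]
 [-3.532 -0.78   1.022  0.024 -0.031  0.028]
 [-3.519 -0.653  1.147  0.024 -0.031  0.028]
 [-3.499 -0.524  1.268  0.024 -0.031  0.028]
 [-3.471 -0.393  1.385  0.024 -0.031  0.028]
 [-3.437 -0.26   1.499  0.024 -0.031  0.028]]
```

Request:
{"fn": "arm_command", "kwargs": {"targets": [[-1, -3.25, -1.85, -0.36, 0.024, -0.031, 0.028], [-1, -3.3, -1.76, -0.21, 0.024, -0.031, 0.028], [-1, -3.37, -1.67, -0.07, 0.024, -0.031, 0.028], [-1, -3.4, -1.57, 0.07, 0.024, -0.031, 0.028], [-1, -3.45, -1.47, 0.21, 0.024, -0.031, 0.028]], "newtons": 60}}

```text
time: 0.6
tool_pos: [0.3187, 0.3341, 0.2663]
tcp_rot: [[-0.85, 0.52, 0.083], [0.5, 0.847, -0.178], [-0.163, -0.109, -0.981]]
ft_force: [0.7, -0.0, 0.2]
opening: 0.0855
finger_force: 0.0
```

Request:
{"fn": "arm_command", "kwargs": {"targets": [[-1, -3.48, -1.36, 0.35, 0.024, -0.031, 0.028], [-1, -3.5, -1.25, 0.49, 0.024, -0.031, 0.028], [-1, -3.52, -1.14, 0.63, 0.024, -0.031, 0.028], [-1, -3.53, -1.02, 0.76, 0.024, -0.031, 0.028], [-1, -3.53, -0.9, 0.9, 0.024, -0.031, 0.028]]}}

```text
time: 1.1
tool_pos: [0.433, 0.1865, 0.2846]
tcp_rot: [[-0.751, 0.646, 0.138], [0.571, 0.74, -0.357], [-0.332, -0.189, -0.924]]
ft_force: [0.3, -0.4, 0.7]
opening: 0.0856
finger_force: 0.0
```

```bash
python3 - <<'E'
from h import *
p,R=now(); tR=Rtool(-.435,.9); tp=W2w([26,56,110]); print(rows(p,R,tp,tR,5).round(3).tolist())
E
```

```text
t 1.1 uvn [-118.7  -17.2  190.9] F_uvn [0.8 0.2 0.3] open 0.08562738457972381 ff 0.0 j [ 29.  13. -12.  68. -22.  68.]
[[-3.405, -0.592, 1.093, 0.025, -0.029, 0.029], [-3.387, -0.465, 1.206, 0.025, -0.029, 0.029], [-3.361, -0.336, 1.315, 0.025, -0.029, 0.029], [-3.329, -0.206, 1.421, 0.025, -0.029, 0.029], [-3.29, -0.074, 1.522, 0.025, -0.029, 0.029]]
```

Request:
{"fn": "arm_command", "kwargs": {"targets": [[-1, -3.4, -0.6, 1.09, 0.025, -0.029, 0.029], [-1, -3.39, -0.46, 1.2, 0.025, -0.029, 0.029], [-1, -3.36, -0.34, 1.31, 0.025, -0.029, 0.029], [-1, -3.33, -0.2, 1.42, 0.025, -0.029, 0.029], [-1, -3.29, -0.07, 1.52, 0.025, -0.029, 0.029]]}}

```text
time: 1.6
tool_pos: [0.5494, 0.0481, 0.2958]
tcp_rot: [[-0.627, 0.764, 0.149], [0.604, 0.599, -0.526], [-0.491, -0.24, -0.837]]
ft_force: [0.7, 1.7, -0.8]
opening: 0.0856
finger_force: 0.0
```

```bash
python3 - <<'E'
from h import *
p,R=now(); tR=Rtool(-.435,.9); tp=W2w([26,56,47]); print(rows(p,R,tp,tR,4).round(3).tolist())
a,_=snap('side','side1'); b,_=snap('top','top1')
c=np.hstack([cv2.resize(a[120:320,200:400],(400,400)),cv2.resize(b[180:330,260:410],(400,400))]); cv2.imwrite('pics/v1.png',c)
E
```

```text
t 1.6 uvn [ 25.6  56.1 109.8] F_uvn [-1.6  1.2  0.1] open 0.08560751415880741 ff 0.0 j [ 15.  19.  -6.  64. -33.  63.]
[[-0.011, -0.004, 1.569, -0.0, -0.001, -0.0], [-0.011, -0.005, 1.569, -0.0, -0.001, -0.0], [-0.01, -0.006, 1.569, -0.0, -0.001, -0.0], [-0.009, -0.007, 1.569, -0.0, -0.001, -0.0]]
```

View pics/v1.png

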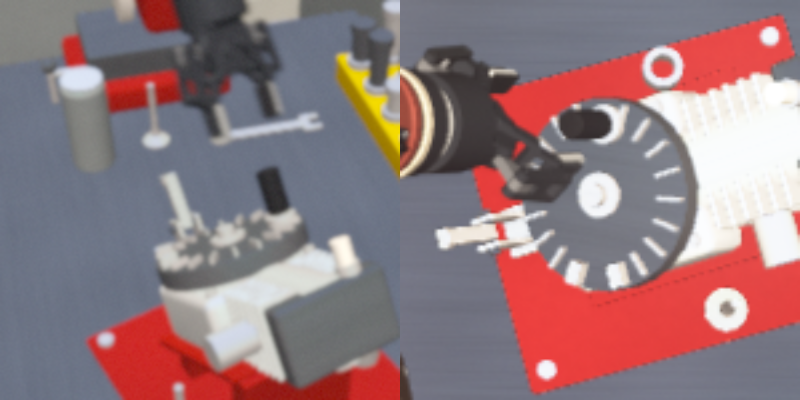

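The open fingers straddle the knob: it is at (272,190) in the left panel, and in the right panel the fingertips at (570,165) and (500,75) lie either side of it along its axis. I'll descend and close.

Request:
{"fn": "arm_command", "kwargs": {"targets": [[-1, 0, 0, 1.57, 0, 0, 0], [-1, 0, 0, 1.57, 0, 0, 0], [-1, 0, 0, 1.57, 0, 0, 0], [-1, 0, 0, 1.57, 0, 0, 0], [-1, 0, 0, 0, 0, 0, 0]]}}

```text
time: 2.2
tool_pos: [0.5568, 0.016, 0.2416]
tcp_rot: [[-0.63, 0.763, 0.147], [0.604, 0.6, -0.525], [-0.489, -0.242, -0.838]]
ft_force: [-0.2, -0.2, 0.4]
opening: 0.0858
finger_force: 0.0
```

Request:
{"fn": "arm_command", "kwargs": {"targets": [[0.6, 0, 0, 0, 0, 0, 0], [0.6, 0, 0, 0, 0, 0, 0], [0.6, 0, 0, 0, 0, 0, 0], [0.6, 0, 0, 0, 0, 0, 0], [0.6, 0, 0, 0, 0, 0, 0]]}}

```text
time: 2.7
tool_pos: [0.5583, 0.0169, 0.244]
tcp_rot: [[-0.628, 0.763, 0.151], [0.604, 0.6, -0.524], [-0.491, -0.238, -0.838]]
ft_force: [-1.4, 3.2, 4.5]
opening: 0.0245
finger_force: 58.5
```

```bash
python3 - <<'E'
from h import *
now()
E
```

```text
t 2.7 uvn [24.4 56.1 48.6] F_uvn [-0.4 -0.4  5.7] open 0.024512050560501118 ff 58.519787192344666 j [ 11.  20. -13.  54. -33.  59.]
```

```bash
python3 - <<'E'
from h import *
R=Rtool(-.435,.9); T=np.load('T.npy')[:3,:3]
q=np.r_[np.linspace(-1.15,-.6,6),np.linspace(-.6,-.1,6)[1:],np.linspace(-.1,.115,6)[1:]]
K=np.c_[6.2*np.cos(q),-6.2*np.sin(q),0*q]@T.T
print((np.diff(K,axis=0)@R).round(2)[:,:2].tolist())
E
```

```text
[[-0.41, -0.54], [-0.35, -0.59], [-0.28, -0.62], [-0.21, -0.65], [-0.14, -0.67], [-0.06, -0.62], [0.0, -0.62], [0.06, -0.62], [0.12, -0.61], [0.18, -0.59], [0.1, -0.25], [0.11, -0.24], [0.12, -0.24], [0.13, -0.23], [0.14, -0.23]]
```

Request:
{"fn": "arm_command", "kwargs": {"targets": [[0.6, -0.41, -0.54, 0, 0, 0, 0], [0.6, -0.35, -0.59, 0, 0, 0, 0], [0.6, -0.28, -0.62, 0, 0, 0, 0], [0.6, -0.21, -0.65, 0, 0, 0, 0], [0.6, -0.14, -0.67, 0, 0, 0, 0]], "newtons": 80}}

```text
time: 3.2
tool_pos: [0.5448, -0.0079, 0.2574]
tcp_rot: [[-0.628, 0.763, 0.153], [0.605, 0.603, -0.52], [-0.489, -0.233, -0.841]]
ft_force: [6.2, 14.2, -5.8]
opening: 0.0238
finger_force: 78.2
```

```bash
python3 - <<'E'
from h import *
p,R=now(); w=inwheel(p)*1000; print('q',-np.arctan2(w[1],w[0]),np.hypot(w[0],w[1]))
E
```

```text
t 3.2 uvn [48.5 36.2 48.7] F_uvn [-13.2   9.9   1.6] open 0.02383847529435638 ff 78.2307243347168 j [  9.  17. -15.  53. -32.  55.]
q -0.6409832207881754 60.53737123017328
```

Request:
{"fn": "arm_command", "kwargs": {"targets": [[0.6, -0.06, -0.62, 0, 0, 0, 0], [0.6, 0, -0.62, 0, 0, 0, 0], [0.6, 0.06, -0.62, 0, 0, 0, 0], [0.6, 0.12, -0.61, 0, 0, 0, 0], [0.6, 0.18, -0.59, 0, 0, 0, 0]]}}

```text
time: 3.7
tool_pos: [0.5205, -0.0247, 0.2635]
tcp_rot: [[-0.627, 0.763, 0.155], [0.605, 0.603, -0.52], [-0.491, -0.232, -0.84]]
ft_force: [10.2, 9.8, -4.5]
opening: 0.0241
finger_force: 78.5
```

```bash
python3 - <<'E'
from h import *
p,R=now(); w=inwheel(p)*1000; print('q',-np.arctan2(w[1],w[0]),np.hypot(w[0],w[1]))
E
```

```text
t 3.7 uvn [59.8  8.2 48.8] F_uvn [-8.  12.5 -0.1] open 0.024051475582376 ff 78.51810693740845 j [  7.  13. -19.  52. -32.  54.]
q -0.13582720302856524 60.32102600066155
```

Request:
{"fn": "arm_command", "kwargs": {"targets": [[0.6, 0.1, -0.25, 0, 0, 0, 0], [0.6, 0.11, -0.24, 0, 0, 0, 0], [0.6, 0.12, -0.24, 0, 0, 0, 0], [0.6, 0.13, -0.23, 0, 0, 0, 0], [0.6, 0.14, -0.23, 0, 0, 0, 0]]}}

```text
time: 4.2
tool_pos: [0.5067, -0.0289, 0.2636]
tcp_rot: [[-0.628, 0.763, 0.153], [0.605, 0.602, -0.522], [-0.491, -0.235, -0.839]]
ft_force: [4.4, 8.3, -0.6]
opening: 0.0242
finger_force: 79.0
```

```bash
python3 - <<'E'
from h import *
p,R=now(); w=inwheel(p)*1000; print('q',-np.arctan2(w[1],w[0]),np.hypot(w[0],w[1]))
a,_=snap('side','side2'); b,_=snap('top','top2')
p,R=now(); w=inwheel(p)*1000; print('q',-np.arctan2(w[1],w[0]),np.hypot(w[0],w[1]))
c=np.hstack([cv2.resize(a[180:300,250:370],(400,400),interpolation=2),cv2.resize(b[190:310,270:390],(400,400),interpolation=2)]); cv2.imwrite('pics/v2.png',c)
E
```

```text
t 4.2 uvn [59.9 -6.3 48.7] F_uvn [-5.9  6.6  3.2] open 0.024153278521356604 ff 78.96232008934021 j [  7.  12. -21.  52. -32.  53.]
q 0.10473150923148986 60.27002120332745
t 4.3 uvn [59.9 -7.  48.7] F_uvn [-5.6  3.   5.6] open 0.024141038209529952 ff 79.16887521743774 j [  7.  12. -21.  52. -32.  54.]
q 0.11562600525237973 60.30159755746466
```

View pics/v2.png

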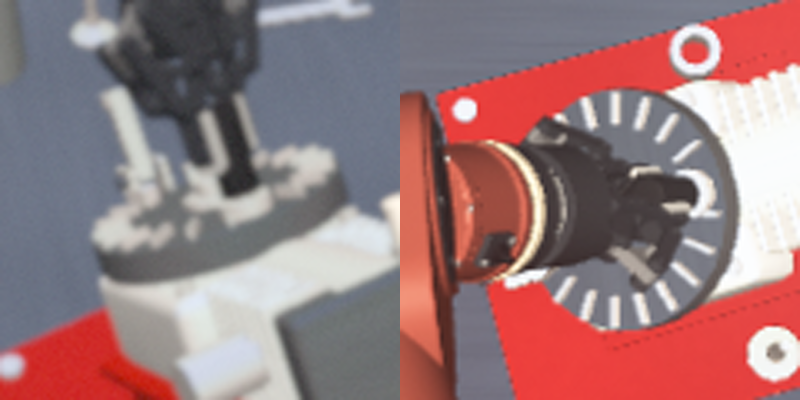

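The fingers hold the knob, which is now at the up-slope side of the wheel ((240,185) left, (690,195) right). The lugs sit toward the latch, near (150,185) in the left panel. The measured crank angle is about 0.11, so I'll let go and back off along the shaft axis.

Request:
{"fn": "arm_command", "kwargs": {"targets": [[-0.2, 0, 0, 0, 0, 0, 0], [-0.2, 0, 0, 0, 0, 0, 0], [-0.2, 0, 0, 0, 0, 0, 0], [-0.2, 0, 0, 0, 0, 0, 0]]}}

```text
time: 4.7
tool_pos: [0.5053, -0.0306, 0.2633]
tcp_rot: [[-0.628, 0.764, 0.15], [0.604, 0.6, -0.525], [-0.491, -0.239, -0.838]]
ft_force: [0.8, -0.0, -0.2]
opening: 0.0514
finger_force: 0.0
```

Request:
{"fn": "arm_command", "kwargs": {"targets": [[-0.2, 0, 0, -1.5, 0, 0, 0], [-0.2, 0, 0, -3, 0, 0, 0], [-0.2, 0, 0, -4, 0, 0, 0], [-0.2, 0, 0, -2, 0, 0, 0], [1, 0, 0, 0, 0, 0, 0]]}}

```text
time: 5.2
tool_pos: [0.4905, 0.0259, 0.3536]
tcp_rot: [[-0.627, 0.764, 0.154], [0.603, 0.601, -0.524], [-0.493, -0.236, -0.838]]
ft_force: [1.1, -1.5, 0.6]
opening: 0.0382
finger_force: 0.0
```

```bash
cat > q.py <<'E'
from h import *
from scipy.optimize import least_squares
import sys
def qfit(tag,q0):
  for n in('top','side'):
    img=cv2.imread(f'pics/{n}{tag}.png').reshape(-1,3).astype(int); W=inwheel(cloud(n,np.load(f'pics/{n}{tag}.npy')).reshape(-1,3))*1000
    k=(np.hypot(W[:,0]-62*np.cos(q0),W[:,1]+62*np.sin(q0))<20)&(W[:,2]>22)&(W[:,2]<58)&(img.sum(1)<150); X=W[k]
    if len(X)<5: print(n,'few');continue
    f=lambda q:np.hypot(X[:,0]-62*np.cos(q[0]),X[:,1]+62*np.sin(q[0]))-13
    r=least_squares(f,[q0],loss='soft_l1'); print(n,len(X),'q',r.x,np.abs(r.fun).mean())
E
python3 - <<'E'
from q import *
p,R=now()
a,_=snap('side','side3'); b,_=snap('top','top3'); qfit(3,.11); qfit(0,-1.14)
W=inwheel(cloud('side',np.load('pics/side3.npy')).reshape(-1,3))*1000
l=(W[:,0]<-95)&(W[:,0]>-150)&(abs(W[:,1])<14)&(W[:,2]>25)&(W[:,2]<95); X=W[l]; c=np.polyfit(X[:,2],X[:,0],1); print('latch u=a n+b',c,'v',X[:,1].mean(),X.max(0))
c=np.hstack([cv2.resize(a[180:300,250:370],(400,400),interpolation=2),cv2.resize(b[190:310,270:390],(400,400),interpolation=2)]); cv2.imwrite('pics/v3.png',c)
E
```

```text
t 5.2 uvn [ 61.5  -6.6 155.3] F_uvn [ 1.7  0.6 -0.4] open 0.03815389427673229 ff 0.0 j [ 14.  10.  -9.  69. -33.  62.]
top few
side 137 q [0.06808881] 1.1009471006924212
top 11 q [-1.14730041] 0.6328396878122113
side 143 q [-1.13667384] 1.7043728507167595
latch u=a n+b [-8.47244223e-02 -1.10813841e+02] v 1.3104391689899093 [-109.08332814   10.0444839    74.35646378]
```

View pics/v3.png

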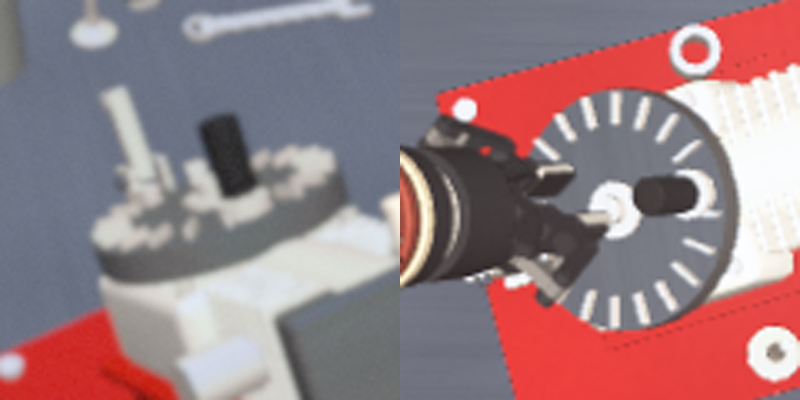

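The knob stands at (225,155) left and (665,195) right, just past straight up-slope. The gap between the lugs faces the upright latch at (125,130) left. The side-camera fit gives q≈0.07–0.09 and the arm's grip position gave 0.10–0.11, both inside the 0.03–0.20 window. The latch leans slightly outward, at about 1.65 rad. Next I'll go behind it with the fingers shut.

```bash
python3 - <<'E'
from h import *
p,R=now(); tR=Rtool(0,1); tp=W2w([-165,0,155]); print(rows(p,R,tp,tR,5).round(3).tolist())
E
```

```text
t 5.3 uvn [ 60.8  -7.7 152.6] F_uvn [-0.2  0.6 -0.9] open 0.023044687835798716 ff 0.0 j [ 14.  10.  -9.  69. -33.  62.]
[[3.996, 2.108, -0.036, -0.0, -0.001, 0.09], [4.17, 1.739, -0.038, -0.0, -0.001, 0.09], [4.31, 1.357, -0.041, -0.0, -0.001, 0.09], [4.415, 0.963, -0.043, -0.0, -0.001, 0.09], [4.483, 0.561, -0.045, -0.0, -0.001, 0.09]]
```

Request:
{"fn": "arm_command", "kwargs": {"targets": [[1, 4.0, 2.1, 0, 0, 0, 0.09], [1, 4.17, 1.74, 0, 0, 0, 0.09], [1, 4.31, 1.36, 0, 0, 0, 0.09], [1, 4.4, 0.96, 0, 0, 0, 0.09], [1, 4.5, 0.56, 0, 0, 0, 0.09]], "newtons": 30}}

```text
time: 5.8
tool_pos: [0.4436, 0.2088, 0.2259]
tcp_rot: [[-0.23, 0.962, 0.148], [0.805, 0.273, -0.526], [-0.546, -0.001, -0.838]]
ft_force: [1.5, 0.4, -0.0]
opening: -0.0002
finger_force: 0.0
```

```bash
python3 - <<'E'
from h import *
p,R=now(); tR=Rtool(0,1); tp=W2w([-165,0,84]); print(rows(p,R,tp,tR,4).round(3).tolist())
E
```

```text
t 5.8 uvn [-166.4   -0.9  152. ] F_uvn [-0.   1.5 -0. ] open -0.00018002535908931218 ff 0.0 j [ 35.  24.  -9.  69. -31. 113.]
[[-0.039, 0.029, 1.699, -0.001, -0.0, -0.001], [-0.038, 0.027, 1.699, -0.001, -0.0, -0.001], [-0.037, 0.026, 1.699, -0.001, -0.0, -0.001], [-0.036, 0.024, 1.699, -0.001, -0.0, -0.001]]
```

Request:
{"fn": "arm_command", "kwargs": {"targets": [[1, -0.04, 0.03, 1.7, 0, 0, 0], [1, -0.04, 0.03, 1.7, 0, 0, 0], [1, -0.04, 0.03, 1.7, 0, 0, 0], [1, -0.04, 0.03, 1.7, 0, 0, 0], [1, 0, 0, 0, 0, 0, 0]]}}

```text
time: 6.3
tool_pos: [0.4548, 0.1697, 0.1696]
tcp_rot: [[-0.234, 0.961, 0.145], [0.804, 0.276, -0.527], [-0.547, -0.007, -0.837]]
ft_force: [0.7, -0.3, 0.4]
opening: 0.0002
finger_force: 0.0
```

```bash
python3 - <<'E'
from h import *
p,R=now()
a,_=snap('side','side4'); b,_=snap('top','top4')
c=np.hstack([cv2.resize(a[180:300,230:350],(400,400),interpolation=2),cv2.resize(b[190:310,250:370],(400,400),interpolation=2)]); cv2.imwrite('pics/v4.png',c)
E
```

```text
t 6.3 uvn [-163.2   -1.    82.5] F_uvn [0.6 0.6 0. ] open 0.00017671886964926595 ff 0.0 j [ 31.  25. -17.  58. -32. 108.]
```

View pics/v4.png

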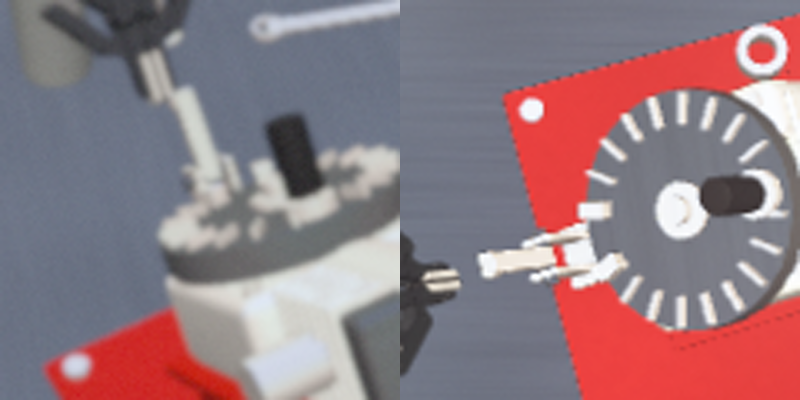

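The shut fingers stand just outside the latch tip ((155,80) left, (440,280) right). In the right panel the lugs at (595,210) and (608,268) straddle the latch's line. I'll sweep the latch over in an arc.

Request:
{"fn": "arm_command", "kwargs": {"targets": [[1, -1.1, 0.1, -0.15, 0, 0, 0], [1, -1.1, 0, 0, 0, 0, 0], [1, -1.3, 0, 0, 0, 0, 0], [1, -1.2, 0, 0, 0, 0, 0], [1, -1.0, 0, 0.35, 0, 0, 0]]}}

```text
time: 6.9
tool_pos: [0.4713, 0.1245, 0.2026]
tcp_rot: [[-0.233, 0.961, 0.151], [0.805, 0.277, -0.524], [-0.546, -0.0, -0.838]]
ft_force: [-0.2, 1.6, 2.0]
opening: -0.0002
finger_force: 1.2
```

```bash
python3 - <<'E'
from h import *
p,R=now()
E
```

```text
t 6.9 uvn [-105.     2.3   83.9] F_uvn [-0.2  0.3  2.6] open -0.00023838148104314094 ff 1.1809821822680533 j [ 26.  21. -18.  57. -33. 101.]
```

Request:
{"fn": "arm_command", "kwargs": {"targets": [[1, -1.0, -0.15, 0.6, 0, 0, 0], [1, -0.8, 0, 0.8, 0, 0, 0], [1, -0.8, 0, 0.9, 0, 0, 0], [1, -0.5, 0, 1.1, 0, 0, 0], [1, -0.3, 0, 0.8, 0, 0, 0]]}}

```text
time: 7.4
tool_pos: [0.4836, 0.0742, 0.1841]
tcp_rot: [[-0.233, 0.961, 0.149], [0.805, 0.277, -0.525], [-0.546, -0.002, -0.838]]
ft_force: [-0.3, 1.3, 0.3]
opening: -0.0
finger_force: 0.6
```

```bash
python3 - <<'E'
from h import *
p,R=now()
a,_=snap('side','side5'); b,_=snap('top','top5'); now()
c=np.hstack([cv2.resize(a[180:300,230:350],(400,400),interpolation=2),cv2.resize(b[190:310,250:370],(400,400),interpolation=2)]); cv2.imwrite('pics/v5.png',c)
E
```

```text
t 7.4 uvn [-71.9   0.1  40. ] F_uvn [-0.9  0.1  1. ] open -4.719399697434901e-05 ff 0.5882649763952941 j [ 20.  20. -23.  50. -33.  95.]
t 7.5 uvn [-72.2  -0.4  39.9] F_uvn [-0.2 -0.5  0.7] open -6.024566649278796e-05 ff 0.0 j [ 20.  20. -23.  50. -33.  95.]
```

View pics/v5.png

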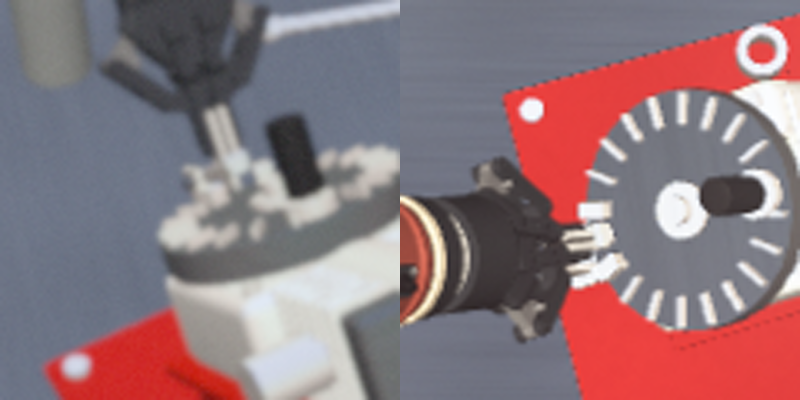

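The fingertips are now above the latch tip between the lugs ((235,160) left, (600,238) right), and the wheel hasn't moved. I'll press down gently.

Request:
{"fn": "arm_command", "kwargs": {"targets": [[1, -0.1, 0, 0.2, 0, 0, 0], [1, 0, 0, 0.15, 0, 0, 0], [1, 0, 0, 0.15, 0, 0, 0], [1, 0, 0, 0, 0, 0, 0]]}}

```text
time: 7.9
tool_pos: [0.4845, 0.0722, 0.181]
tcp_rot: [[-0.234, 0.961, 0.15], [0.805, 0.278, -0.525], [-0.546, -0.002, -0.838]]
ft_force: [0.2, 0.6, -0.2]
opening: -0.0
finger_force: 0.0
```

```bash
python3 - <<'E'
from h import *
p,R=now()
E
```

```text
t 7.9 uvn [-71.7   0.5  36.2] F_uvn [-0.5  0.4  0.1] open -4.7053017191120724e-05 ff 0.0 j [ 20.  20. -23.  49. -33.  94.]
```

Request:
{"fn": "arm_command", "kwargs": {"targets": [[1, 0, 0, 0.15, 0, 0, 0], [1, 0, 0, 0.15, 0, 0, 0], [1, 0, 0, 0, 0, 0, 0]]}}

```text
time: 8.2
tool_pos: [0.485, 0.0704, 0.1784]
tcp_rot: [[-0.233, 0.961, 0.15], [0.805, 0.277, -0.525], [-0.546, -0.002, -0.838]]
ft_force: [-0.1, 0.1, 0.4]
opening: -0.0001
finger_force: 0.0
```

```bash
python3 - <<'E'
from h import *
p,R=now()
E
```

```text
t 8.2 uvn [-71.6   0.4  33.1] F_uvn [ 0.1 -0.   0.4] open -6.152858561067987e-05 ff 0.001118882785599018 j [ 19.  20. -23.  49. -33.  94.]
```

Request:
{"fn": "arm_command", "kwargs": {"targets": [[1, 0, 0, 0.15, 0, 0, 0], [1, 0, 0, 0, 0, 0, 0]]}}

```text
time: 8.4
tool_pos: [0.4852, 0.0697, 0.1773]
tcp_rot: [[-0.233, 0.961, 0.15], [0.805, 0.277, -0.525], [-0.546, -0.002, -0.838]]
ft_force: [-0.2, 0.3, 1.0]
opening: -0.0001
finger_force: 0.6
```

```bash
python3 - <<'E'
from h import *
p,R=now()
a,d=snap('side','side6'); b,dt=snap('top','top6')
for n,D in(('side',d),('top',dt)):
    W=inwheel(cloud(n,D).reshape(-1,3))*1000; l=(W[:,0]<-45)&(W[:,0]>-60)&(abs(W[:,1])<9)&(W[:,2]>6)&(W[:,2]<60); print(n,W[l].round(0).tolist()[:30])
c=np.hstack([cv2.resize(a[190:270,250:330],(480,480),interpolation=2)]); cv2.imwrite('pics/v6.png',c)
E
```

```text
t 8.4 uvn [-71.5   0.4  31.7] F_uvn [ 0.3 -0.1  1. ] open -5.536607020062228e-05 ff 0.5726693649285153 j [ 19.  20. -24.  48. -33.  94.]
side [[-57.0, 6.0, 59.0], [-59.0, 8.0, 58.0], [-57.0, 7.0, 56.0], [-59.0, -7.0, 59.0], [-58.0, -5.0, 58.0], [-57.0, -3.0, 57.0], [-58.0, -8.0, 57.0], [-59.0, -5.0, 56.0], [-56.0, -4.0, 55.0], [-59.0, 2.0, 53.0], [-60.0, 4.0, 52.0], [-58.0, -4.0, 53.0], [-58.0, 5.0, 49.0], [-58.0, 7.0, 48.0], [-58.0, -3.0, 50.0], [-58.0, -0.0, 49.0], [-59.0, 5.0, 47.0], [-58.0, -1.0, 47.0], [-58.0, 4.0, 45.0], [-59.0, -4.0, 45.0], [-58.0, 0.0, 44.0], [-58.0, 7.0, 41.0], [-58.0, -5.0, 43.0], [-57.0, -3.0, 43.0], [-57.0, 1.0, 41.0], [-58.0, 4.0, 40.0], [-58.0, 6.0, 39.0], [-58.0, -6.0, 41.0], [-60.0, -1.0, 39.0], [-55.0, 0.0, 39.0]]
top [[-51.0, 8.0, 20.0], [-52.0, 8.0, 14.0], [-55.0, 7.0, 22.0], [-55.0, 7.0, 20.0], [-52.0, 6.0, 20.0], [-53.0, 6.0, 13.0], [-53.0, 6.0, 10.0], [-59.0, 8.0, 58.0], [-59.0, 7.0, 54.0], [-60.0, 6.0, 33.0], [-60.0, 6.0, 21.0], [-58.0, 5.0, 20.0], [-57.0, 5.0, 17.0], [-52.0, 4.0, 20.0], [-51.0, 3.0, 17.0], [-55.0, 4.0, 7.0], [-59.0, 5.0, 59.0], [-57.0, 4.0, 59.0], [-59.0, 5.0, 51.0], [-59.0, 4.0, 32.0], [-60.0, 4.0, 26.0], [-58.0, 3.0, 25.0], [-60.0, 3.0, 18.0], [-54.0, 2.0, 23.0], [-55.0, 2.0, 17.0], [-53.0, 1.0, 16.0], [-54.0, 1.0, 11.0], [-59.0, 2.0, 52.0], [-60.0, 2.0, 47.0], [-58.0, 1.0, 37.0]]
```

View pics/v6.png

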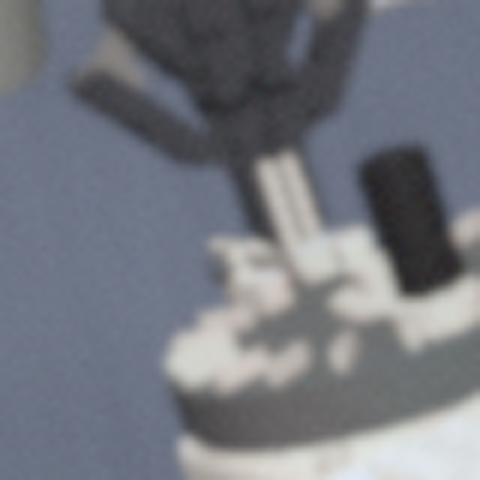

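The fingertips are on the latch between the lugs. The latch's end, at (318,255), lies close to the wheel face. Contact is only just starting, so I'll press a little more.

Request:
{"fn": "arm_command", "kwargs": {"targets": [[1, 0, 0, 0.15, 0, 0, 0], [1, 0, 0, 0.1, 0, 0, 0], [1, 0, 0, 0, 0, 0, 0]]}}

```text
time: 8.8
tool_pos: [0.4855, 0.0693, 0.1768]
tcp_rot: [[-0.234, 0.96, 0.152], [0.805, 0.279, -0.524], [-0.545, -0.001, -0.838]]
ft_force: [-11.9, 12.9, 24.6]
opening: 0.0002
finger_force: 14.4
```

```bash
python3 - <<'E'
from h import *
p,R=now()
E
```

```text
t 8.8 uvn [-71.5   0.7  31.1] F_uvn [ 0.3 -7.8 29.2] open 0.00019655770806792372 ff 14.432125149469357 j [ 19.  20. -24.  48. -33.  94.]
```

Firm contact at 29 N. I'll back off and look at the latch unobstructed.

Request:
{"fn": "arm_command", "kwargs": {"targets": [[1, 0, 0, -0.5, 0, 0, 0], [1, 0, 0, -1.5, 0, 0, 0], [1, 0, 0, -4, 0, 0, 0], [1, 2, 0, -4, 0, 0, 0], [1, 4, 0, -2, 0, 0, 0]]}}

```text
time: 9.3
tool_pos: [0.4547, 0.1808, 0.2465]
tcp_rot: [[-0.229, 0.961, 0.154], [0.807, 0.275, -0.523], [-0.545, 0.004, -0.838]]
ft_force: [0.8, 0.7, -0.9]
opening: 0.0002
finger_force: 0.0
```

Request:
{"fn": "arm_command", "kwargs": {"targets": [[1, 4, 0, -2, 0, 0, 0], [1, 4, 0, 0, 0, 0, 0], [1, 0, 0, 0, 0, 0, 0]]}}

```text
time: 9.6
tool_pos: [0.4301, 0.2573, 0.2132]
tcp_rot: [[-0.238, 0.96, 0.149], [0.803, 0.281, -0.525], [-0.546, -0.005, -0.838]]
ft_force: [0.1, 0.2, -0.1]
opening: -0.0
finger_force: 0.0
```

```bash
python3 - <<'E'
from h import *
from q import qfit
p,R=now()
a,d=snap('side','side7'); b,dt=snap('top','top7'); qfit(7,.1)
for n,D in(('side',d),('top',dt)):
    W=inwheel(cloud(n,D).reshape(-1,3))*1000
    for u in range(-106,-44,6):
        l=(abs(W[:,0]-u)<3)&(abs(W[:,1])<7)&(W[:,2]>-6)&(W[:,2]<60); print(n,u,l.sum(),np.percentile(W[l][:,2],[10,50,90]).round(1) if l.any() else '')
c=np.hstack([cv2.resize(a[190:270,250:330],(400,400),interpolation=2),cv2.resize(b[210:290,275:355],(400,400),interpolation=2)]); cv2.imwrite('pics/v7.png',c)
E
```

```text
t 9.6 uvn [-215.5   -0.4  168.9] F_uvn [-0.2  0.2 -0. ] open -5.333577875582205e-06 ff 0.0 j [ 40.  28.  -5.  72. -30. 118.]
top few
side 155 q [0.071981] 1.2131776805321708
side -106 4 [10.8 13.3 15. ]
side -100 7 [ 9.4 14.6 14.9]
side -94 4 [ 9.1 12.2 14.5]
side -88 6 [ 9.8 14.3 15.1]
side -82 4 [10.1 13.4 15. ]
side -76 5 [-0.1  9.6 13.8]
side -70 6 [-0.4  4.  12.4]
side -64 6 [ 0.1 13.4 19. ]
side -58 13 [-0.1 11.8 17.1]
side -52 34 [ 5.6 11.7 18.1]
side -46 6 [-0.3  0.   4.9]
top -106 10 [11.  14.4 16.5]
top -100 15 [11.2 13.7 18.2]
top -94 10 [13.2 14.6 17.7]
top -88 13 [11.3 13.2 16.6]
top -82 13 [12.9 15.2 16.8]
top -76 12 [12.5 14.5 16.3]
top -70 13 [13.2 14.7 18.8]
top -64 8 [ 9.7 17.3 19.9]
top -58 27 [-2.3 10.2 21.1]
top -52 27 [-0.9 12.5 19.9]
top -46 12 [-2.  -0.5  1.9]
```

View pics/v7.png

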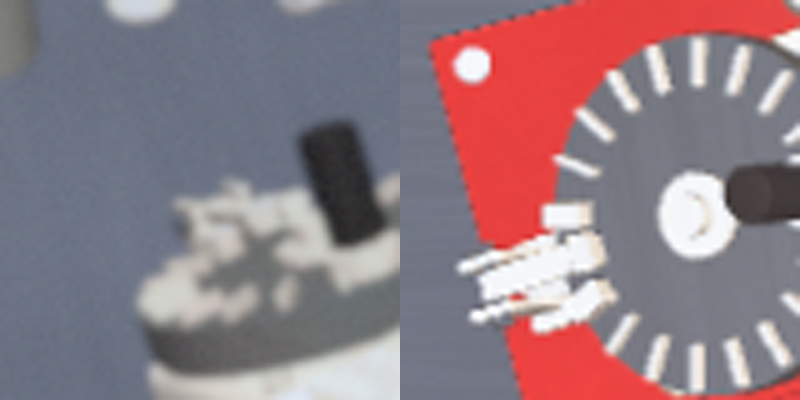

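The latch lies flat between the lugs: in the right panel the bar runs from (490,280) to (600,245), with the lugs at (567,215) and (575,305). Bar height is about 14.5 mm along its length and the tip about 19–20 mm, which is the fully down position. The knob hasn't moved and the arm is clear, so I'll hand in.

```bash
python3 -c "
from plant import *
print(hand_in())"
```

```text
the job is handed in; nothing more can be done
None
```

The wheel is stopped just past compression (crank angle measured at about 0.07–0.11 rad, window 0.03–0.20), the latch lies down between the lugs with the arm clear, and the job was handed in at about 10 s; the result was not reported back.

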